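# Tip the chocolate carton onto the heat mat and switch it on

### The arm

A 6-joint arm with a two-finger parallel gripper is mounted at the origin on the work surface. World frame = base frame: x ahead of the robot, y to its left, z up, the work surface at z = 0. Lengths are in m, angles in rad, forces in N, time in s.
With the tool pointing down it reaches from about 0.3 to 0.775 m from the base axis. Payload 14.6 kg.
Tool frame: the origin (TCP) lies on the centre line of the jaws, within the pads' length; the fingertips stand 14 mm ahead of it and the grasp point (between the pads) lies 5 mm behind it; x points along the fingers, y is the direction in which the jaws open and shut, and the axes are right-handed (so a half turn about x gives the same grasp; the last joint's range is limited). The gripper opens to 94 mm and grips with 3 to 60 N. Pads are 16 mm wide; open, the fingers measure 119 mm over their backs; the gripper's body (75 mm by 177 mm) begins 78 mm behind the grasp point.
Start: joints at [1.182, 0.3, 1.521, -0, 1.321, -0.067], TCP at [0.174, 0.522, 0.219] pointing down, gripper open.
Joint ranges: [-3.03, 3.03], [-0.79, 2.21], [0.23, 2.52], [-1.04, 4.18], [0, 3.07], [-2.55, 2.55]. Speed limits (rad/s): [2.22, 2.22, 2.57, 3.14, 3.14, 3.14].

### API

Orientations are given as [roll, pitch, yaw] about the fixed x, y, z axes, in that order (R = Rz(yaw) Ry(pitch) Rx(roll)).
In Python, from station import * gives the robot as it stands. The module is installed in compiled form; this text tells all that it offers.
- The arm moves only by the shell command python3 -m handwheel 'ROWS' [FORCE]. ROWS is JSON, a list of rows, each a list of 3 entries, a list of its own where there are three numbers: the shift along the tool's x, y, z in mm, then the turn about the tool's x in rad, then the gripper command: -1 is fully open, 1 is shut, values between are in proportion. In form: [[[dx, dy, dz], spin, gripper], ...]. A call has exactly 5 rows; each row is the pose to reach, as a shift and turn from the pose measured when the call began, along the tool's axes at that moment; what a row does not reach only later rows make up. A row lasts 1/10 s, in which the tool goes at most 50 mm and 8.59 degrees, less where a joint would pass 70% of its speed; a pose out of reach is approached as far as the arm can. A call with a gripper value outside its range is refused whole. The fingers move at their own pace and stop on an object; FORCE is the grip in N (left out, the last holds). Time passes only in rows, so rows that repeat a pose let the fingers close, or fill a call up. It gives the time, the measured TCP pose, the force and the opening at its end, in the units of the state.
- get_obs(): the state, without advancing time (a new reading comes with each control period).
- camera(name): name is "scene" or "top"; returns (picture, depth): 420x560x3 uint8, blue, green, red; 420x560 float32, m along the optical axis (not along the pixel's ray), 0 where there is no reading.
- camera_info(name): a dict with "fx", "fy", "cx", "cy" (pixels), "extrinsics" (4x4, takes a point from camera to world coordinates). Camera axes: x right, y down, z forward; pixel columns grow to the right and rows downward; lengths in m; the calibration is good to about 2 mm. A picture is of the moment at which its call begins. camera_info takes no time and is no camera call.
- hand_in(): hands the job in, once; it reports no verdict.
The state is a dict: "time_s": time; "qpos": joint angles; "joint_vel": joint speeds; "tau": joint torques, N m; "ee_pos": TCP position; "eef_rot": TCP orientation; "force": force on the tool from outside, world axes, zero at the start; "moment": the same for the moment, N m; "grip_width": finger opening in m.
Only numpy, scipy, OpenCV 4.12 (cv2) and the standard library are available. Lean on these libraries where they do the work, as an engineer would, in place of code of your own. Each camera call takes 0.05 s, during which the arm holds its last target. There are 200 camera calls.

### The job

Push the standing brown chocolate carton over with your fingertips so that it comes to lie flat on its broad face, wholly inside the orange outline on the heat mat. Only then press the mat's green button fully down and let it go. Nothing is to be picked up, and everything else on the shelf stays where it is.

Things in the scene. Friction and masses are not known exactly. Their poses are not given: they have to be found in the camera images.
- carton: the task's item: closed dark-brown chocolate carton with cream panels, a rigid box 75 (its x) x 45 (its y) x 120 (its z) mm, 0.2 to 0.4 kg, standing on the mat, its foot across the near end line of the orange field. Origin at the centre of its underside, z to its top. Its +y (out of a broad face) looks along the mat's +y, to the field, within 0.1 rad
- carton_center (a point): centre of the carton, 60 mm above its underside; about 31 mm above the shelf once it lies flat. Pushed slowly and squarely from behind (along its +y) some 95 mm or more above the mat, it tips about its lower front edge, passes its balance after the pushed spot has gone about 40 mm, then falls on the field by itself; its foot hardly slides. Pushed low, it slides instead
- foot_a (a point): point of the carton at its underside, middle of its 45 mm thickness, at its -x side
- foot_b (a point): the same at its +x side
- head_a (a point): point of the carton at its top, middle of its thickness, at its -x side
- head_b (a point): the same at its +x side
- mat: grey heat mat, a fixed slab 170 (x) x 280 (y) x 8 (z) mm lying on the shelf. Origin at the centre of its underside; +y runs from the end where the carton stands to the far end of the orange field. A black tab with the green button sticks out on its -x side, the side nearer the robot
- field (a point): centre of the field inside the orange outline, on the mat's top face, 8 mm above the shelf; axes as the mat's. The field is 135 mm (x) by 180 mm (y) within the outline
- mat_button (a joint): travel of the green spring button: 0 when up, 0.006 m fully down, which takes 5 N; it springs back. It presses straight down
- mat_button_top (a point): centre of the button's top face, where it is pressed; the button is 28 mm across
- jar: bystander: glass jar with swing clamp lid, 88 mm across, 152 mm tall; origin at the centre of its underside
- cup: bystander: blue ceramic cup, 72 mm across, 70 mm tall; origin at the centre of its underside
- whisk: bystander: steel dough whisk lying flat, 302 mm long along its x (from -168 mm, the end of the handle, to +134 mm), 78 mm wide at the loops, 16 mm high; origin on the shelf under it
- scraper: bystander: orange plastic dough scraper lying flat, 120 x 95 x 10 mm; origin on the shelf under its middle
- tins: bystander: stack of three aluminium loaf tins, 250 (x) x 118 (y) x 106 mm; origin at the centre of its underside
- canister: bystander: steel canister, 90 mm across, 130 mm tall; origin at the centre of its underside
Things that resemble listed ones, but are neither listed nor needed, are in the scene too. Of the things that look like the carton, the largest one is meant.

How it is judged:
By the outcome, as a careful person would: the job done as asked, in the order asked, and still so for the second after the job is handed in, with the robot touching nothing.
It also fails if it takes over 42 s, if anything falls off the work surface, if the arm or the gripper's body presses on something with over 40 N, if the wrist force passes 120 N, or if a joint passes its speed limit or range.

## Working session

There is one attempt and no reset: what is moved stays moved. The work goes in short steps, Python scripts to look and compute and a shell command to move; the robot and the scene stay as the last step left them, time stands still between calls to the robot, and variables do not carry over. Pictures are saved under pics/ and viewed, about 8 in all and at most 12, crops included, and the job is handed in when it is done.

```bash
mkdir -p pics; cat > h.py <<'E'
from station import *
import numpy as np, cv2
def shot(n,f):
    p,d=camera(n); cv2.imwrite(f'pics/{f}.png',p); np.save(f'pics/{f}.npy',d); return p,d
def px(n,f,pts,z=None):
    i=camera_info(n); E=np.array(i['extrinsics']); d=np.load(f'pics/{f}.npy'); out=[]
    for u,v in pts:
        r=np.array([(u-i['cx'])/i['fx'],(v-i['cy'])/i['fy'],1])
        if z is None:
            w=d[int(round(v))-1:int(round(v))+2,int(round(u))-1:int(round(u))+2]; k=np.median(w)
        else: k=(z-E[2,3])/(E[:3,:3]@r)[2]
        out.append(E[:3,:3]@(r*k)+E[:3,3])
    return np.array(out)
def proj(n,P):
    i=camera_info(n); E=np.linalg.inv(np.array(i['extrinsics'])); q=np.atleast_2d(P)@E[:3,:3].T+E[:3,3]
    return np.c_[q[:,0]/q[:,2]*i['fx']+i['cx'],q[:,1]/q[:,2]*i['fy']+i['cy']]
E
python3 - <<'E'
from h import *
np.set_printoptions(precision=3,suppress=True)
o=get_obs(); print(o)
for n in('scene','top'): shot(n,n+'0'); print(camera_info(n))
E
```

```text
{'time_s': 0.0, 'qpos': array([ 1.182,  0.3  ,  1.522, -0.   ,  1.321, -0.067]), 'joint_vel': array([ 0.001,  0.001, -0.001,  0.   , -0.001,  0.001]), 'tau': array([  0.003, -53.182, -35.274,   0.071,   0.024,  -0.   ]), 'ee_pos': array([0.174, 0.522, 0.219]), 'eef_rot': array([-1.63 ,  1.57 , -1.951]), 'force': array([-0.198, -0.775,  0.785]), 'moment': array([ 0.041, -0.031, -0.   ]), 'grip_width': 0.09388660856697914}
{'fx': 433.16238645446964, 'fy': 433.16238645446964, 'cx': 278.8836994749198, 'cy': 211.80946924254306, 'extrinsics': array([[ 0.887,  0.266, -0.378,  1.206],
       [ 0.462, -0.528,  0.713, -1.137],
       [-0.01 , -0.806, -0.591,  1.031],
       [ 0.   ,  0.   ,  0.   ,  1.   ]])}
{'fx': 421.1572562184858, 'fy': 421.1572562184858, 'cx': 273.6025733956414, 'cy': 210.67166123215438, 'extrinsics': array([[-0.005, -0.993,  0.117,  0.451],
       [-1.   ,  0.005, -0.001, -0.034],
       [ 0.001, -0.117, -0.993,  1.343],
       [ 0.   ,  0.   ,  0.   ,  1.   ]])}
```

View pics/scene0.png

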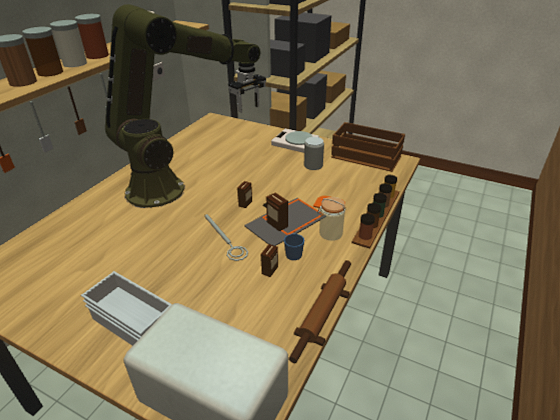

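View pics/top0.png

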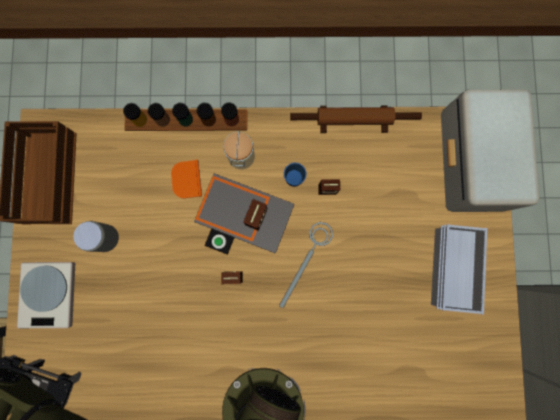

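The candidates for the carton in the top view are the one on the mat (256,213), a smaller one at (330,187) and a smaller one at (232,278). The one on the mat is the largest and straddles the field's near end line, so I choose it. The button is at (219,241). I'll check the choice in a close crop.

```bash
python3 - <<'E'
from h import *
np.set_printoptions(precision=4,suppress=True)
p=cv2.imread('pics/top0.png'); c=p[140:270,165:315]; cv2.imwrite('pics/c1.png',cv2.resize(c,None,fx=5,fy=4.6,interpolation=3) if 0 else cv2.resize(c,None,fx=4.6,fy=4.6,interpolation=cv2.INTER_CUBIC))
# carton top by depth
i=camera_info('top');E=np.array(i['extrinsics']);d=np.load('pics/top0.npy')
v,u=np.mgrid[150:260,170:360]; k=d[v,u]; P=np.stack([(u-i['cx'])/i['fx']*k,(v-i['cy'])/i['fy']*k,k],-1)@E[:3,:3].T+E[:3,3]
m=(abs(P[...,2]-.128)<.007)&(u>238)&(u<275)&(v>190)&(v<240)
q=P[m]; print(len(q),q[:,2].mean(), cv2.minAreaRect(q[:,:2].astype(np.float32)), q[:,:2].mean(0))
print('cands',px('top','top0',[(256,213),(330,184),(232,275),(219,241),(238,145),(295,172)]))
E
```

```text
399 0.12736182516300318 ((0.5887625217437744, 0.02037081867456436), (0.04545361548662186, 0.07484589517116547), 67.50908660888672) [0.5883 0.0202]
cands [[ 0.5882  0.0157  0.1269]
 [ 0.6786 -0.2056  0.0936]
 [ 0.4092  0.0879  0.0903]
 [ 0.5122  0.1352  0.0272]
 [ 0.7845  0.067   0.1503]
 [ 0.7348 -0.1055  0.0045]]
```

View pics/c1.png

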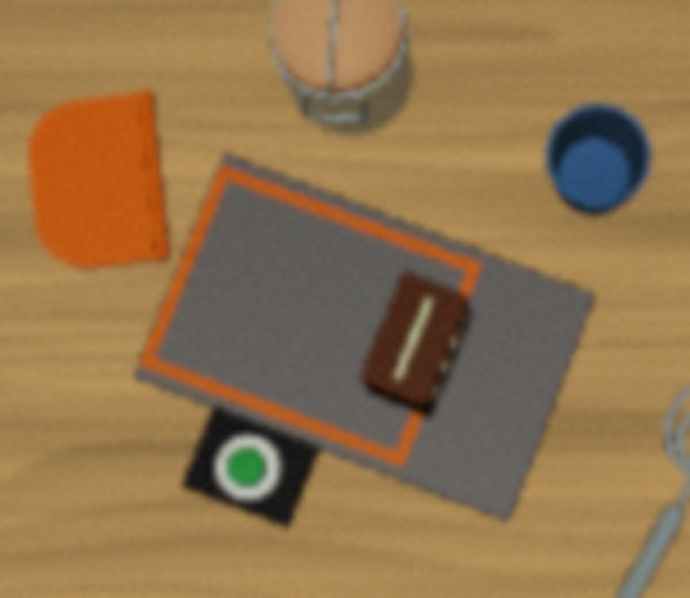

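```bash
python3 - <<'E'
from h import *
np.set_printoptions(precision=4,suppress=True)
f=lambda L:[(165+(a+.5)/4.6-.5,140+(b+.5)/4.6-.5) for a,b in L]
M=px('top','top0',f([(228,155),(595,295),(507,520),(137,375)]),.008)
F=px('top','top0',f([(232,182),(468,268),(400,452),(157,357)]),.008)
for C in(M,F):
    print(C[:,:2].tolist(),C.mean(0)[:2],[np.linalg.norm(C[i]-C[i-1]) for i in range(4)])
    y=(C[0]+C[3]-C[1]-C[2])[:2];y/=np.linalg.norm(y);print('yhat',y,np.degrees(np.arctan2(y[1],y[0])))
b=px('top','top0',f([(247,467)]),None);print('button',b, px('top','top0',f([(247,467)]),.025))
y/=1; m=M.mean(0)[:2]; x=np.array([y[1],-y[0]])
c=np.array([.5888,.0204]); th=np.radians(67.5); cy=np.array([np.cos(th),np.sin(th)])
fc=F.mean(0)[:2]
for t in(.0225,.1425):
  for s in(-.0375,.0375):
    w=c+cy*t+s*np.array([cy[1],-cy[0]]); print('carton corner in field',(w-fc)@x,(w-fc)@y)
o=get_obs()
from scipy.spatial.transform import Rotation as R
print(R.from_euler('xyz',o['eef_rot']).as_matrix())
E
```

```text
[[0.7310902659195959, 0.15537918085361213], [0.6307346412902886, -0.1007606455992644], [0.4754377835233477, -0.0387118374410666], [0.5766009348520031, 0.21657403295298927]] [0.6035 0.0581] [np.float64(0.16616787697138377), np.float64(0.275097913641758), np.float64(0.16723387403913806), np.float64(0.27459945158283755)]
yhat [0.3666 0.9304] 68.49390618195636
[[0.711849125673583, 0.15236615845871873], [0.6501640279914352, -0.012562485713375596], [0.5224173199976947, 0.03467472208963838], [0.5890392554413884, 0.20293873853096656]] [0.6184 0.0944] [np.float64(0.1328150973406729), np.float64(0.17608665180672106), np.float64(0.13620049634367393), np.float64(0.18097309609782125)]
yhat [0.3594 0.9332] 68.93912235188401
button [[0.5118 0.1374 0.0273]] [[0.5119 0.1377 0.025 ]]
carton corner in field -0.03793920256123783 -0.056204708793083
carton corner in field 0.03703714049663961 -0.058088317475230515
carton corner in field -0.03492542866980191 0.063757440099521
carton corner in field 0.040050914388075516 0.06187383141737351
[[-0.0004  0.3163  0.9487]
 [-0.001   0.9487 -0.3163]
 [-1.     -0.0011 -0.0001]]
```

Checks: the carton's top is at z 0.127, measures 75x45 and points along 67.5° (mat about 68.7°). The predicted lying footprint clears the field outline by about 25 mm on every side. I'll go behind the carton with the jaw axis across its width, fingers about 40 mm apart.

```bash
python3 -m handwheel '[[[0,-29,40],0.14,0.15],[[0,-58,80],0.28,0.15],[[0,-87,120],0.42,0.15],[[0,-116,160],0.56,0.15],[[0,-145,200],0.7,0.15]]'
cat > st.py <<'E'
from h import *
import sys
from scipy.spatial.transform import Rotation as R
np.set_printoptions(precision=4,suppress=True)
o=get_obs(); M=R.from_euler('xyz',o['eef_rot']).as_matrix(); p=o['ee_pos']
print('t',o['time_s'],'p',p,'yaw_y',np.degrees(np.arctan2(M[1,1],M[0,1])),'tilt',M[:,0],'w',o['grip_width'],'F',o['force'])
if len(sys.argv)>1: print('shift mm',M.T@(np.array(eval(sys.argv[1]))-p)*1000)
E
python3 st.py .570,-.026,.219
```

```text
time_s: 0.6
ee_pos: [0.3183, 0.319, 0.219]
eef_rot: [-0.987, 1.57, -2.014]
force: [0.9, 0.2, -0.4]
grip_width: 0.0572
t 0.6 p [0.3183 0.319  0.219 ] yaw_y 31.14349048459291 tilt [-0.0005 -0.0011 -1.    ] w 0.05716300947096051 F [ 0.8513  0.1529 -0.4348]
shift mm [  0.2082  36.9746 425.4056]
```

```bash
python3 -m handwheel '[[[0,4,45],0.14,0.15],[[0,8,90],0.28,0.15],[[0,12,135],0.42,0.15],[[0,16,180],0.56,0.15],[[0,20,225],0.7,0.15]]'
python3 st.py .570,-.026,.219
```

```text
time_s: 1.1
ee_pos: [0.4525, 0.1349, 0.2191]
eef_rot: [-0.332, 1.57, -2.065]
force: [0.3, 0.2, 0.2]
grip_width: 0.0399
t 1.1 p [0.4525 0.1349 0.2191] yaw_y -9.29947493275502 tilt [-0.0006 -0.0011 -1.    ] w 0.03994150140565221 F [0.3202 0.2064 0.163 ]
shift mm [  0.1636 141.9273 139.8511]
```

```bash
python3 -m handwheel '[[[0,30,30],0.1,0.15],[[0,62,61],0.18,0.15],[[0,94,92],0.23,0.15],[[0,125,123],0.23,0.15],[[0,142,140],0.23,0.15]]'
python3 st.py .570,-.026,.219
```

```text
time_s: 1.6
ee_pos: [0.5711, -0.0288, 0.2185]
eef_rot: [-0.475, 1.569, -2.44]
force: [0.2, 0.4, -0.2]
grip_width: 0.0399
t 1.6 p [ 0.5711 -0.0288  0.2185] yaw_y -22.589808133503627 tilt [-0.0014 -0.0012 -1.    ] w 0.03989228622563738 F [ 0.2041  0.4372 -0.202 ]
shift mm [-0.5151 -2.0658 -2.2074]
```

```bash
python3 -m handwheel '[[[0,2,2],0,0.15],[[0,2,2],0,0.15],[[0,2,2],0,0.15],[[0,2,2],0,0.15],[[0,2,2],0,0.15]]'
python3 st.py .570,-.026,.124
```

```text
time_s: 2.1
ee_pos: [0.5719, -0.0306, 0.2188]
eef_rot: [-0.286, 1.569, -2.249]
force: [-0.4, -0.5, -0.5]
grip_width: 0.0399
t 2.1 p [ 0.5719 -0.0306  0.2188] yaw_y -22.5245231517484 tilt [-0.001  -0.0012 -1.    ] w 0.039913278922065316 F [-0.3898 -0.5147 -0.4852]
shift mm [94.7903 -3.4713 -3.6433]
```

```bash
python3 -m handwheel '[[[25,-3,0],0,0.15],[[50,-3,0],0,0.15],[[75,-3,0],0,0.15],[[94,-3,0],0,0.15],[[94,-3,0],0,0.15]]'
python3 st.py .570,-.026,.124; python3 - <<'E'
from h import *
shot('top','top1');shot('scene','sc1')
a=cv2.imread('pics/top1.png')[150:260,195:315];b=cv2.imread('pics/sc1.png')[160:260,225:345]
cv2.imwrite('pics/c2.png',np.hstack([cv2.resize(x,(400,360),interpolation=2) for x in(a,b)]))
E
```

```text
time_s: 2.6
ee_pos: [0.5678, -0.029, 0.1226]
eef_rot: [-1.036, 1.566, -2.999]
force: [0.4, 0.6, 1.2]
grip_width: 0.0399
t 2.6 p [ 0.5678 -0.029   0.1226] yaw_y -22.493859064376057 tilt [-0.0049 -0.0007 -1.    ] w 0.03991775878865116 F [0.4362 0.64   1.2188]
shift mm [-1.3651  0.9091 -3.6098]
```

View pics/c2.png

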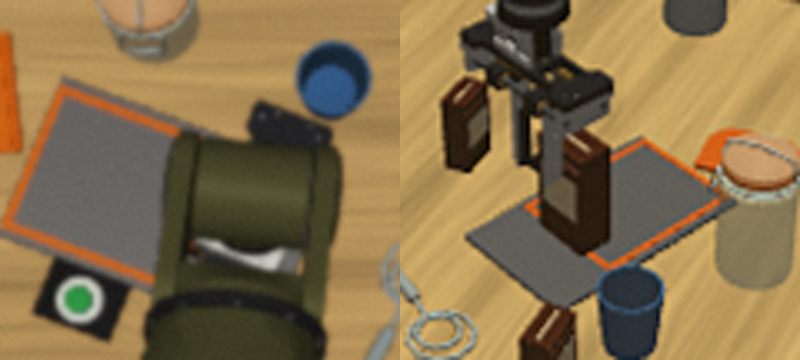

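The right half shows both fingers standing upright behind the carton's rear face at (555,170), near its top, and nothing touches. I'll approach slowly.

```bash
python3 -m handwheel '[[[-1,0,-6],0,0.15],[[-1,0,-12],0,0.15],[[-1,0,-16],0,0.15],[[-1,0,-18],0,0.15],[[-1,0,-20],0,0.15]]'
python3 st.py .589,.020,.124
```

```text
time_s: 3.2
ee_pos: [0.5769, -0.0105, 0.1266]
eef_rot: [0.041, 1.569, -1.922]
force: [0.1, -0.6, 0.1]
grip_width: 0.04
t 3.2 p [ 0.5769 -0.0105  0.1266] yaw_y -22.487518982905236 tilt [-0.0005 -0.0013 -1.    ] w 0.04002274176823266 F [ 0.0913 -0.6013  0.1011]
shift mm [  2.5896  -0.5295 -32.8301]
```

```bash
python3 -m handwheel '[[[0,0,-2],0,0.15],[[0,0,-4],0,0.15],[[0,0,-6],0,0.15],[[0,0,-8],0,0.15],[[0,0,-10],0,0.15]]'
python3 st.py .589,.020,.124
```

```text
time_s: 3.7
ee_pos: [0.5808, -0.0012, 0.1266]
eef_rot: [0.004, 1.569, -1.959]
force: [-0.1, -0.3, -0.1]
grip_width: 0.0401
t 3.7 p [ 0.5808 -0.0012  0.1266] yaw_y -22.486985254034177 tilt [-0.0005 -0.0013 -1.    ] w 0.040077142013168955 F [-0.0855 -0.3217 -0.0814]
shift mm [  2.5748  -0.5234 -22.6895]
```

```bash
python3 -m handwheel '[[[0,0,-2],0,0.15],[[0,0,-4],0,0.15],[[0,0,-6],0,0.15],[[0,0,-8],0,0.15],[[0,0,-10],0,0.15]]'
python3 st.py .589,.020,.124
```

```text
time_s: 4.2
ee_pos: [0.5847, 0.0082, 0.1266]
eef_rot: [-0.007, 1.569, -1.97]
force: [0.6, -0.5, 1.1]
grip_width: 0.0399
t 4.2 p [0.5847 0.0082 0.1266] yaw_y -22.48855695640879 tilt [-0.0005 -0.0013 -1.    ] w 0.039947460603309004 F [ 0.588  -0.4511  1.1489]
shift mm [  2.5797  -0.5202 -12.5139]
```

```bash
python3 - <<'E'
from h import *
shot('scene','sc2')
b=cv2.imread('pics/sc2.png')[150:260,225:345]
cv2.imwrite('pics/c3.png',cv2.resize(b,(600,550),interpolation=2))
E
```

```text
(no output)
```

View pics/c3.png

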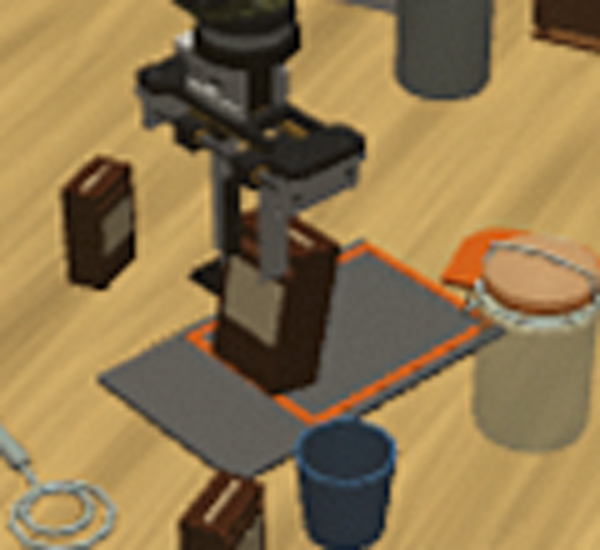

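```bash
python3 - <<'E'
from h import *
np.set_printoptions(precision=1,suppress=True)
o=get_obs();p=o['ee_pos'];a=np.radians(-22.5);jy=np.array([np.cos(a),np.sin(a),0]);f=np.array([-jy[1],jy[0],0])
s=lambda P:(proj('scene',P)-[225,150])*5
for t in(-.0325,-.02,.02,.0325): print('finger',t,s(p+jy*t+[0,0,-.014]))
c=np.array([.5888,.0204,.008])
for h in (0,.12):
  for x in(-.0375,.0375): print('upright back',h,x,s(c+jy*x-f*.0225+[0,0,h]))
i=camera_info('scene');E=np.array(i['extrinsics']);d=np.load('pics/sc2.npy')
for P in [(222,240),(275,260),(250,310),(265,230),(305,232),(225,340)]:
  print(P,1000*px('scene','sc2',[(225+P[0]/5,150+P[1]/5)]))
q=(px('scene','sc2',[(225+P[0]/5,150+P[1]/5) for P in[(240,290),(235,320),(260,320),(245,350),(270,370),(225,350)]])-c); print(1000*np.c_[q@jy,q@f,q[:,2]])
E
```

```text
finger -0.0325 [[223.7 249.1]]
finger -0.02 [[234.3 256.4]]
finger 0.02 [[269.  280.1]]
finger 0.0325 [[280.  287.7]]
upright back 0 -0.0375 [[211.9 361.9]]
upright back 0 0.0375 [[274.4 408.2]]
upright back 0.12 -0.0375 [[207.8 233.6]]
upright back 0.12 0.0375 [[273.  278.1]]
(222, 240) [[560.5   8.5 130.2]]
(275, 260) [[610.8  -3.7 135.7]]
(250, 310) [[583.2   7.9  74.2]]
(265, 230) [[607.8 -12.9 166.5]]
(305, 232) [[609.6  46.7 129.1]]
(225, 340) [[561.1   7.8  38.7]]
[[-12.4 -13.2  77.9]
 [-13.4 -17.9  51.7]
 [ 12.7 -14.9  64.9]
 [  2.  -21.2  33.8]
 [ 30.5 -20.6  31.3]
 [-19.  -23.9  23. ]]
```

The picture shows the carton leaning forward about 10° (top near (290,225), foot near (245,375)), with both fingertips on its rear face. It's tipping as intended, so I'll go on.

```bash
python3 -m handwheel '[[[0,0,-2],0,0.15],[[0,0,-4],0,0.15],[[0,0,-6],0,0.15],[[0,0,-8],0,0.15],[[0,0,-10],0,0.15]]'
```

```text
time_s: 4.75
ee_pos: [0.5886, 0.0179, 0.1265]
eef_rot: [-0.002, 1.57, -1.966]
force: [-0.5, 0.2, -0.2]
grip_width: 0.04
```

```bash
python3 -m handwheel '[[[0,0,-2],0,0.15],[[0,0,-4],0,0.15],[[0,0,-6],0,0.15],[[0,0,-8],0,0.15],[[0,0,-10],0,0.15]]'; python3 - <<'E'
from h import *
shot('scene','sc3')
b=cv2.imread('pics/sc3.png')[150:260,225:345]
cv2.imwrite('pics/c4.png',cv2.resize(b,(600,550),interpolation=2))
E
```

```text
time_s: 5.25
ee_pos: [0.5925, 0.0273, 0.1265]
eef_rot: [-0.038, 1.57, -2.001]
force: [-1.0, -1.4, -0.5]
grip_width: 0.0397
```

View pics/c4.png

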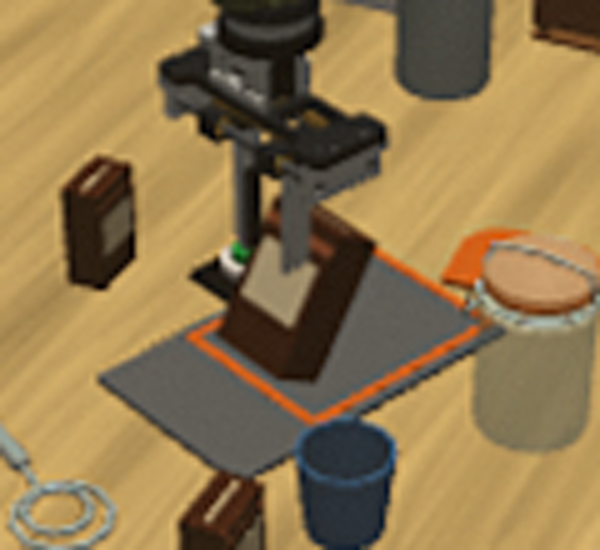

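The carton now leans about 30° (top at (330,225)), past its balance. I'll push a little more, then stop and let it fall.

```bash
python3 -m handwheel '[[[0,0,-2],0,0.15],[[0,0,-4],0,0.15],[[0,0,-6],0,0.15],[[0,0,-8],0,0.15],[[0,0,-10],0,0.15]]'
```

```text
time_s: 5.8
ee_pos: [0.5965, 0.0369, 0.1265]
eef_rot: [-0.009, 1.57, -1.972]
force: [-0.1, -0.5, 0.2]
grip_width: 0.0394
```

```bash
python3 -m handwheel '[[[-20,0,0],0,0.15],[[-50,0,0],0,0.15],[[-90,0,0],0,1],[[-95,0,0],0,1],[[-95,0,0],0,1]]'; python3 - <<'E'
from h import *
shot('scene','sc4')
b=cv2.imread('pics/sc4.png')[150:260,225:345]
cv2.imwrite('pics/c5.png',cv2.resize(b,(600,550),interpolation=2))
E
```

```text
time_s: 6.3
ee_pos: [0.5969, 0.0371, 0.2225]
eef_rot: [1.361, 1.569, -0.602]
force: [0.8, -0.2, -1.5]
grip_width: 0.0193
```

View pics/c5.png

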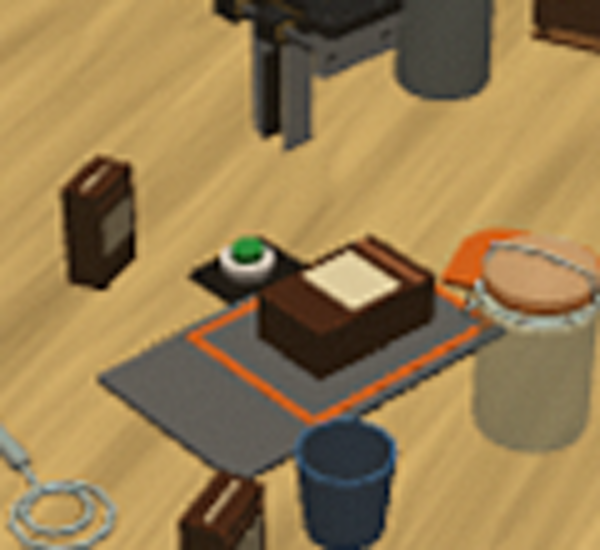

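The carton lies flat inside the outline, with its top face around (345,280) and orange visible on the near end and both sides. Next I move above the button (green cap at (248,247) in the crop).

```bash
python3 st.py .512,.1375,.10; python3 - <<'E'
from h import *
np.set_printoptions(precision=4,suppress=True)
print(px('scene','sc4',[(225+248/5,150+246/5)]), px('scene','sc4',[(225+248/5,150+246/5)],.027))
E
```

```text
t 6.35 p [0.5964 0.037  0.221 ] yaw_y -22.47149100297229 tilt [-0.0008 -0.0011 -1.    ] w 0.015265753667874105 F [-0.5215  0.4049 -0.9696]
shift mm [ 120.9125 -116.3437  -60.7279]
[[0.5139 0.1339 0.0331]] [[0.5096 0.1417 0.027 ]]
```

```bash
python3 -m handwheel '[[[0,-38,-20],0,1],[[0,-76,-40],0,1],[[20,-110,-57],0,1],[[50,-116,-61],0,1],[[80,-116,-61],0,1]]'
```

```text
time_s: 6.85
ee_pos: [0.5109, 0.1388, 0.1389]
eef_rot: [-0.644, 1.568, -2.605]
force: [0.7, -0.8, -0.6]
grip_width: 0.0005
```

```bash
python3 -m handwheel '[[[10,0,0],0,1],[[20,0,0],0,1],[[30,0,0],0,1],[[35,0,0],0,1],[[35,0,0],0,1]]';python3 st.py .512,.1375,.06;  python3 - <<'E'
from h import *
shot('scene','sc5');shot('top','top5')
a=cv2.imread('pics/top5.png')[150:260,175:295];b=cv2.imread('pics/sc5.png')[150:260,225:345]
cv2.imwrite('pics/c6.png',np.hstack([cv2.resize(x,(400,366),interpolation=2) for x in(a,b)]))
E
```

```text
time_s: 7.35
ee_pos: [0.5109, 0.1386, 0.1036]
eef_rot: [-0.668, 1.568, -2.629]
force: [0.0, 0.2, -0.1]
grip_width: 0.0007
t 7.35 p [0.5109 0.1386 0.1036] yaw_y -22.37472768750361 tilt [-0.0025 -0.0014 -1.    ] w 0.0006990258967354239 F [ 0.0173  0.1907 -0.0865]
shift mm [43.6186  1.4815  0.4896]
```

View pics/c6.png

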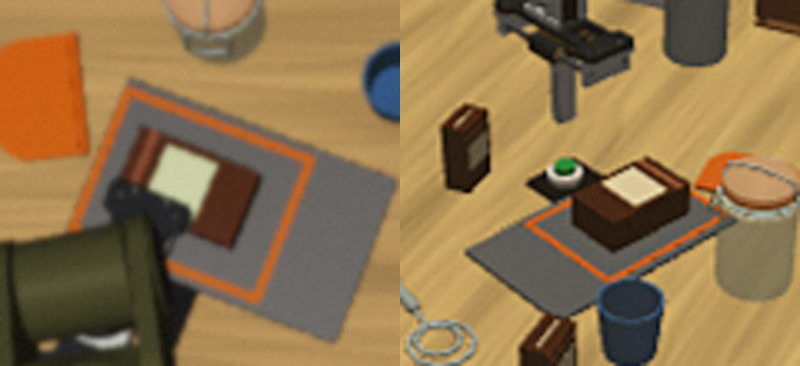

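The closed fingertip hangs straight above the button ((565,120) over (566,165)), and the carton is well inside the outline. I'll lower and press.

```bash
python3 -m handwheel '[[[15,1,0],0,1],[[30,1,0],0,1],[[42,1,0],0,1],[[50,1,0],0,1],[[52,1,0],0,1]]'
```

```text
time_s: 7.95
ee_pos: [0.5119, 0.1382, 0.0518]
eef_rot: [-0.613, 1.568, -2.574]
force: [-0.9, 0.6, 0.7]
grip_width: 0.0004
```

```bash
python3 -m handwheel '[[[2,0,0],0,1],[[4,0,0],0,1],[[6,0,0],0,1],[[8,0,0],0,1],[[8,0,0],0,1]]'
```

```text
time_s: 8.45
ee_pos: [0.512, 0.1383, 0.0439]
eef_rot: [-0.574, 1.569, -2.536]
force: [0.3, 0.4, 1.8]
grip_width: 0.0005
```

```bash
python3 -m handwheel '[[[1,0,0],0,1],[[2,0,0],0,1],[[3,0,0],0,1],[[4,0,0],0,1],[[4,0,0],0,1]]'
```

```text
time_s: 8.95
ee_pos: [0.5121, 0.1383, 0.0399]
eef_rot: [-0.545, 1.569, -2.506]
force: [-0.9, -0.3, 3.7]
grip_width: 0.0001
```

```bash
python3 -m handwheel '[[[1,0,0],0,1],[[2,0,0],0,1],[[3,0,0],0,1],[[4,0,0],0,1],[[4,0,0],0,1]]'
```

```text
time_s: 9.45
ee_pos: [0.5123, 0.1383, 0.0378]
eef_rot: [-0.32, 1.569, -2.282]
force: [-12.0, -2.0, 30.4]
grip_width: 0.0004
```

The button has bottomed (force jumped to 30 N at a hard stop). I'll release it straight up.

```bash
python3 -m handwheel '[[[-10,0,0],0,1],[[-30,0,0],0,1],[[-60,0,0],0,1],[[-100,0,0],0,1],[[-140,0,0],0,1]]'
```

```text
time_s: 9.95
ee_pos: [0.5121, 0.1384, 0.1788]
eef_rot: [-0.586, 1.569, -2.547]
force: [0.3, -0.3, 0.4]
grip_width: 0.0002
```

```bash
python3 -m handwheel '[[[0,-40,0],0,1],[[0,-80,0],0,1],[[0,-110,20],0,1],[[0,-130,40],0,1],[[0,-130,50],0,1]]'; python3 - <<'E'
from h import *
np.set_printoptions(precision=4,suppress=True)
shot('scene','sc6');p,_=shot('top','top6')
a=cv2.imread('pics/top6.png')[130:290,175:350];b=cv2.imread('pics/sc6.png')[150:260,225:345]
cv2.imwrite('pics/c7.png',np.hstack([cv2.resize(x,(400,366),interpolation=2) for x in(a,b)]))
i=camera_info('top');E=np.array(i['extrinsics']);d=np.load('pics/top6.npy')
v,u=np.mgrid[150:260,170:330]; k=d[v,u]; P=np.stack([(u-i['cx'])/i['fx']*k,(v-i['cy'])/i['fy']*k,k],-1)@E[:3,:3].T+E[:3,3]
m=(abs(P[...,2]-.053)<.006)&(abs(P[...,0]-.618)<.09)&(abs(P[...,1]-.094)<.09)
r=cv2.minAreaRect(P[m][:,:2].astype(np.float32)); print(m.sum(),P[m][:,2].mean(),r)
y=np.array([.3594,.9332]);x=np.array([y[1],-y[0]])
for w in cv2.boxPoints(r): print((w-[.6184,.0944])@x,(w-[.6184,.0944])@y)
a0=cv2.imread('pics/top0.png'); df=cv2.absdiff(a0,p).max(2)>40
print('sc button',px('scene','sc6',[(225+248/5,150+246/5)]))
E
```

```text
time_s: 10.45
ee_pos: [0.3708, 0.1415, 0.179]
eef_rot: [-0.6, 1.568, -2.56]
force: [-0.1, -0.6, -0.3]
grip_width: 0.0005
920 0.052792507592732296 ((0.6215364336967468, 0.09896094352006912), (0.12075973302125931, 0.07528072595596313), 67.63850402832031)
-0.0377118365107667 -0.0541288016060376
0.037550725448261546 -0.05583474939856766
0.040287271499018715 0.06489581165667536
-0.03497529046000953 0.06660175944920542
sc button [[0.5127 0.1359 0.0315]]
```

View pics/c7.png

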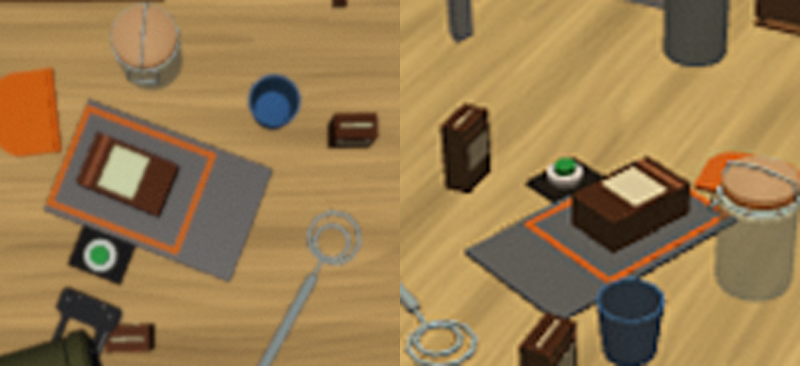

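The carton lies flat inside the orange outline (left view, around (128,175)). The button at (100,255) is up again, and the bystanders look unmoved. The arm touches nothing, so I'm handing in.

```bash
python3 -c "
from station import *
o=get_obs();print(o['time_s'],o['force'],abs(o['joint_vel']).max());print(hand_in())"
```

```text
10.55 [ 0.23438355 -0.77705603  0.64042015] 0.04245209301053249
the job is handed in; nothing more can be done
None
```

I pushed the carton over with two spread fingertips about 105 mm above the mat, and it fell flat into the orange field. I then pressed the green button down to its stop and let it go, and handed the job in at 10.6 s.

- **Carton:** its top is at z = 0.053 m, as expected lying flat. Its footprint measures 121 x 75 mm and stays at least 23 mm inside the field outline on every side.
- **Button:** the force rose slowly to 3.7 N, then jumped to about 30 N vertical (with 12 N sideways) at the stop, which was firmer than the 5 N needed. In the last pictures it is up again. Its height read 27 mm in the top view and 32–33 mm in the scene view. Contact and bottoming were consistent with the higher value.
- **Everything else:** the jar, cup, whisk, scraper and small cartons look unmoved in the last pictures. I judged that by eye and did not measure it. The tins and the canister were mostly or wholly outside those crops, but the arm never came near them.
- **Arm:** it was clear of everything at hand-in, with only sensor noise in the force reading. No check failed.

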